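Clear the bottles, fetch the weighing cup, put the bottles back

TASK

Two brown bottles stand in front of a pair of nested cups. First move both bottles into the steel tray, standing upright, then lift only the small white cup out of the wide blue one and stand it on the middle of the balance pan; finally put each bottle back, upright, exactly where it stood at the start. Leave the blue cup standing where it is, and don't knock over or shift the jar and the pot nearby.

Things in the scene. Friction and masses are not known exactly. Their poses are not given: they have to be found in the camera images.
- solvent_mid (a point): Large brown bottle with a BLACK cap, loose, 0.42 kg (varies), 67 mm diameter, 135 mm tall overall; cap 36 mm diameter, 18 mm high, its top 67 mm above this point; the bottle is wider from 20 mm below the cap top downward. Origin half-way up on its axis, z up along the axis. Stands directly on the worktop in front of the cups, left or right; its starting place is where it belongs.
- rinse_mid (a point): Smaller brown bottle with a WHITE cap, loose, 0.24 kg (varies), 55 mm diameter, 105 mm tall overall; cap 29 mm diameter, 14 mm high, its top 52 mm above this point; the bottle is wider from 15 mm below the cap top downward. Origin half-way up on its axis, z up along the axis. Stands on the other side in front of the cups; its starting place is where it belongs.
- small_cup_mid (a point): Small white plastic cup, loose, 0.05 kg, open at the top, 70 mm tall, 54 mm outer diameter at the rim and 53 mm half-way up, 42 mm at the foot, walls 3 mm. Origin half-way up on its axis, z up along the axis. It stands loosely inside the wide blue cup, behind the two bottles; its upper 34 mm stand out above the blue cup's rim.
- wide_cup_mid (a point): Wide blue plastic cup under and round the white one, loose, 0.06 kg, 40 mm tall, 68 mm outer diameter at the rim, inner floor 4 mm above the worktop, walls 3 mm. Origin half-way up on its axis, z up along the axis. It stays where it is.
- pan_top (a point): Round steel weighing pan (92 mm diameter) of a fixed, white and grey bench balance 145 x 130 mm; this point is the middle of the pan's top face, 54 mm above the worktop. z up; -x points to the balance's display, which faces the robot.
- tray_floor (a point): Shallow fixed stainless steel tray, 121 x 225 mm, rim 14 mm high: the side area. This point is the middle of its floor, 2 mm above the worktop. x along its short side, y along its long side, z up; the flat floor reaches 55 mm either way in x and 105 mm in y.
- jar_mid (a point): White jar with a red cap, 45 mm diameter, 78 mm tall, a bystander. Origin half-way up.
- pot_mid (a point): Low white pot with a white cap, 41 mm diameter, 42 mm tall, a bystander. Origin half-way up.
Mind the look-alikes: they are no part of the job. What is shaped like the part that bears small_cup_mid but orange is not meant. What is shaped like the part that bears rinse_mid but yellow is not meant.

How it is judged:
By the outcome, as a careful person would: the job done as asked, in the order asked, and still so for the second after the job is handed in, with the robot touching nothing.
It also fails if it takes over 112 s, if anything falls off the work surface, if the arm or the gripper's body presses on something with over 40 N, if the wrist force passes 120 N, or if a joint passes its speed limit or range.

ROBOT

A 7-joint arm with a two-finger parallel gripper is mounted at the origin on a cart in front of the work surface, level with it; the furniture and walls round the work are solid. World frame = base frame: x ahead of the robot, y to its left, z up, the work surface at z = 0. Lengths are in m, angles in rad, forces in N, time in s.
With the tool pointing down it reaches from about 0.4 to 0.875 m from the base axis. Payload 19.3 kg.
Tool frame: the origin (TCP) lies midway between the tips of the shut fingers; the grasp point (between the pads) lies 19 mm behind it; z points along the fingers, y is the direction in which the jaws open and shut (so a half turn about z gives the same grasp; the last joint's range is limited). The gripper opens to 85 mm and grips with 20 to 120 N. Pads are 22 mm wide; open, the fingers measure 114 mm over their backs; the gripper's body (76 mm by 85 mm) begins 54 mm behind the grasp point. The pads swing forward as they close: fully open they stand 13 mm farther back than shut.
Start: joints at [1.089, 0.521, -0.036, 1.599, 0.021, 1.021, -0.113], TCP at [0.25, -0.573, 0.231] pointing down, gripper open.
Joint ranges: [-2.91, 2.91], [-0.3, 2.13], [-1.5, 1.42], [0.17, 2.43], [-1.26, 4.41], [0.16, 1.93], [-2.52, 2.52]. Speed limits (rad/s): [1.89, 1.89, 2.39, 2.39, 3.01, 3.01, 3.01].

INTERFACE

Orientations are given as [roll, pitch, yaw] about the fixed x, y, z axes, in that order (R = Rz(yaw) Ry(pitch) Rx(roll)).
In Python, from workcell import bot gives the robot as it stands.
- The arm moves only by the tool servo_tool, never from a script. Its argument "plan" is a list of rows, each a list of 5 numbers: the shift along the world's x, y, z in mm, then the turn about the world's z in rad, then the gripper's target within -1 to 1 (shut at 1, half-way at 0, fully open at -1). In form: [[tx, ty, tz, yaw, jaw], ...]. A call has exactly 10 rows; each row is the pose to reach, as a shift and turn from the pose commanded when the call began; what a row does not reach only later rows make up. A row lasts 1/12 s, in which the tool goes at most 41.7 mm and 7.16 degrees, less where a joint would pass 70% of its speed; a pose out of reach is approached as far as the arm can. A call with a gripper value outside its range is refused whole. The fingers move at their own pace and stop on an object; "squeeze" is the grip in N (left out, the last holds). Time passes only in rows, so rows that repeat a pose let the fingers close, or fill a call up. It gives the time, the measured TCP pose, the force and the opening at its end, in the units of the state.
- bot.observe(): the state, without advancing time (a new reading comes with each control period).
- bot.grab_frame(name): name is "scene" or "top" or "wrist"; returns the picture (480x640x3 uint8, blue, green, red); there is no depth.
- bot.calibration(name): a dict with "fx", "fy", "cx", "cy" (pixels), "T" (4x4, takes a point from camera to world coordinates). Camera axes: x right, y down, z forward; pixel columns grow to the right and rows downward; lengths in m; the calibration is good to about 2 mm. A picture is of the moment at which its call begins: read the wrist's pose just before it. calibration takes no time and is no camera call; for the wrist camera it gives the pose at the moment of the call.
- bot.job_done(): hands the job in, once; it reports no verdict.
The state is a dict: "clock": time; "qpos": joint angles; "qd": joint speeds; "joint_efforts": joint torques, N m; "position": TCP position; "tool_rot": TCP orientation; "force": force on the tool from outside, world axes, zero at the start; "moment": the same for the moment, N m; "grip_width": finger opening in m.
Only numpy, scipy, OpenCV 4.12 (cv2) and the standard library are available. Lean on these libraries where they do the work, as an engineer would, in place of code of your own. Each camera call takes 0.05 s, during which the arm holds its last target.

## Working session

There is one attempt and no reset: what is moved stays moved. The work goes in short steps, Python scripts to look and compute and a tool call to move; the robot and the scene stay as the last step left them, time stands still between calls to the robot, and variables do not carry over. Pictures are saved under pics/ and viewed, and the job is handed in when it is done.

Besides the shell and the picture viewer there is one more tool, called after ">>>" as name(argument=value, ...) on one line, values as JSON. servo_tool: Moves the arm, as the interface text tells. Its arguments: {"type":"object","properties":{"plan":{"type":"array","items":{"type":"array","items":{"type":"number"}}},"squeeze":{"type":"number"}},"required":["plan"]}

```bash
mkdir -p pics; ls
python3 - <<'E'
from workcell import bot
import cv2
s=bot.observe();print(s)
for n in("scene","top"):
    cv2.imwrite(f"pics/{n}0.png",bot.grab_frame(n));c=bot.calibration(n);print(n,c)
E
```

```text
pics
{'clock': 0.0, 'qpos': array([ 1.08877556,  0.52203173, -0.03631718,  1.59997746,  0.02118557,
        1.02108621, -0.11279933]), 'qd': array([ 4.23327926e-04,  3.83998719e-04, -9.63589767e-04,  9.54622411e-04,
        9.19366698e-05,  9.95158484e-04, -7.94369970e-04]), 'joint_efforts': array([ 1.26919433e-03, -9.27124071e+01,  1.98055364e+00, -3.69942033e+01,
        1.78365433e-02,  8.10212310e-03, -8.65830953e-05]), 'position': array([ 0.25001111, -0.57246638,  0.23072574]), 'tool_rot': array([-3.14047662e+00,  7.14625699e-05,  4.11794536e-01]), 'force': array([ 0.56534865,  0.02749779, -0.06425204]), 'moment': array([ 0.03584364, -0.04506952,  0.04485795]), 'grip_width': 0.08532099183971807}
scene {'fx': 614.7916309102399, 'fy': 614.7916309102399, 'cx': 324.6708956275624, 'cy': 229.21015214368512, 'T': array([[-0.80599093, -0.28626461,  0.51810347, -0.15431767],
       [-0.59139394,  0.35226776, -0.72536931,  0.77363376],
       [ 0.02513641, -0.89104433, -0.45321977,  0.69613171],
       [ 0.        ,  0.        ,  0.        ,  1.        ]])}
top {'fx': 488.31010764620066, 'fy': 488.31010764620066, 'cx': 329.8769180394679, 'cy': 237.33582694765283, 'T': array([[ 0.00895899, -0.99303677,  0.11746365,  0.43702468],
       [-0.99950772, -0.01242506, -0.0288086 , -0.16533957],
       [ 0.03006749, -0.11714773, -0.99265923,  1.03739239],
       [ 0.        ,  0.        ,  0.        ,  1.        ]])}
```

View pics/scene0.png

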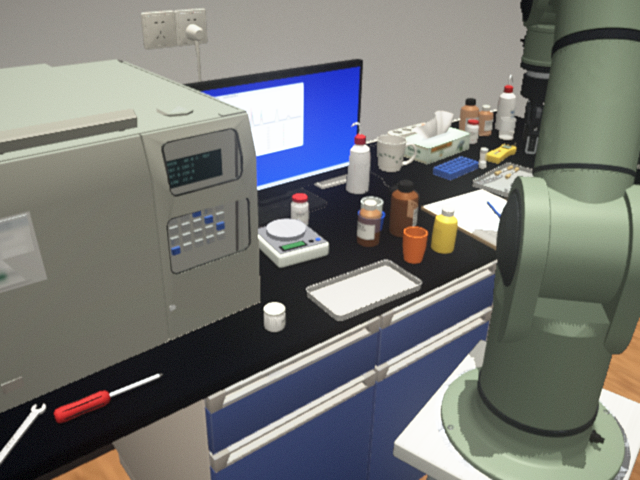

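View pics/top0.png

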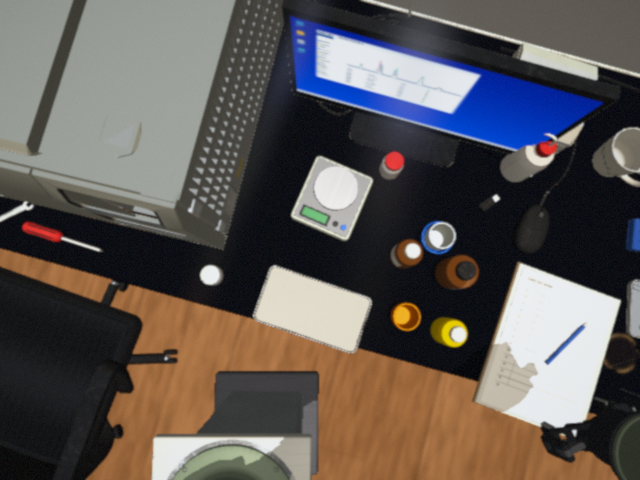

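The top view shows white cap (409,252), black cap (467,270), nested cups (438,237), pan (336,186), tray (312,308), jar (393,160), pot (210,274), and the look-alikes: orange cup (406,317) and yellow bottle (450,332). I'll enlarge it to confirm.

Run:
```python
import cv2
im=cv2.imread("pics/top0.png")
cv2.imwrite("pics/topc1.png",cv2.resize(im[200:360,370:530],None,fx=3.75,fy=3.75,interpolation=cv2.INTER_CUBIC))
cv2.imwrite("pics/topc2.png",cv2.resize(im[140:360,190:400],None,fx=2.7,fy=2.7,interpolation=cv2.INTER_CUBIC))
im=cv2.imread("pics/scene0.png")
cv2.imwrite("pics/scenec1.png",cv2.resize(im[120:340,250:510],None,fx=2.7,fy=2.7,interpolation=cv2.INTER_CUBIC))
```

```text
(no output)
```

View pics/topc1.png

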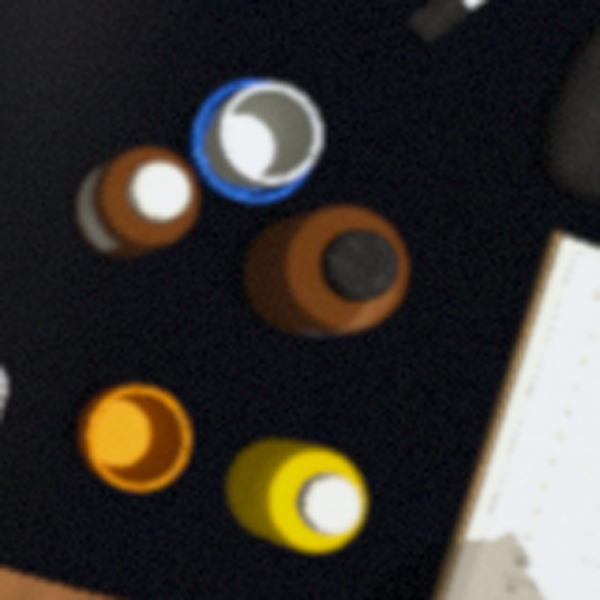

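View pics/topc2.png

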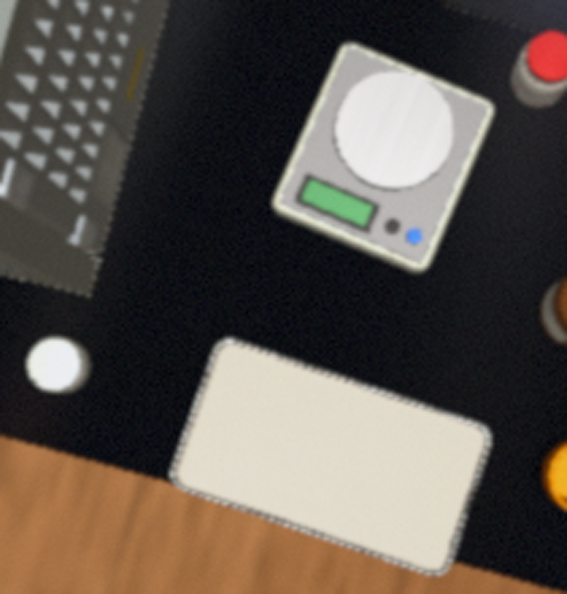

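View pics/scenec1.png

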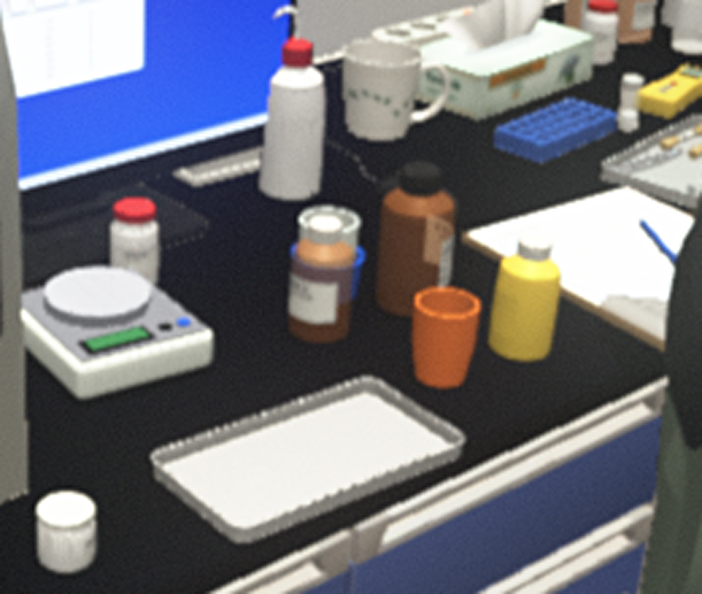

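```bash
cat > h.py <<'E'
import numpy as np
from workcell import bot
def w2p(n,P,c=None):
    c=c or bot.calibration(n);T=c["T"];q=T[:3,:3].T@(np.asarray(P,float)-T[:3,3]);return np.array([c["fx"]*q[0]/q[2]+c["cx"],c["fy"]*q[1]/q[2]+c["cy"]])
def p2w(n,uv,z,c=None):
    c=c or bot.calibration(n);T=c["T"];d=T[:3,:3]@np.array([(uv[0]-c["cx"])/c["fx"],(uv[1]-c["cy"])/c["fy"],1]);o=T[:3,3];return o+d*(z-o[2])/d[2]
E
python3 - <<'E'
from h import *
np.set_printoptions(precision=4,suppress=True)
import cv2
P={}
for n,uv,z in [("solv",(466.3,270.4),.135),("rinse",(413.2,250.9),.105),("white",(442.3,235.5),.074),("blue",(438.6,237.3),.04),("pan",(335.9,187.8),.054),("tray",(313.1,308.6),.014),("orange",(407,317),.07),("yellow",(458,334),.1),("jar",(393.5,161),.078),("pot",(210.5,274.5),.042)]:
    P[n]=p2w("top",uv,z);print(n,P[n],"scene px",w2p("scene",P[n]), "scene crop",(w2p("scene",P[n])-[250,120])*2.7,"r",np.hypot(*P[n][:2]))
cs=[p2w("top",(190+a/2.7,140+b/2.7),.014) for a,b in [(228,338),(490,430),(440,575),(172,478)]]
print(np.array(cs),[np.linalg.norm(cs[i]-cs[i-1]) for i in range(4)])
k=list(P)
for a in("solv","rinse","white"):
  for b in k:
    d=P[b]-P[a]; 
    if 0<np.hypot(*d[:2])<.25: print(a,b,np.hypot(*d[:2]).round(3),np.degrees(np.arctan2(d[1],d[0])).round(0))
im=cv2.imread("pics/scene0.png")
for p in P.values():
    u,v=np.round(w2p("scene",p)).astype(int); cv2.circle(im,(u,v),1,(0,0,255),-1)
cv2.imwrite("pics/scenec2.png",cv2.resize(im[160:340,250:470],None,fx=3.3,fy=3.3))
E
```

```text
solv [ 0.485  -0.4463  0.135 ] scene px [404.9779 182.0692] scene crop [418.4403 167.5868] r 0.6590637536906331
rinse [ 0.523  -0.3533  0.105 ] scene px [369.8893 201.7493] scene crop [323.7011 220.723 ] r 0.6311738346906836
white [ 0.5575 -0.4185  0.074 ] scene px [371.5689 201.0684] scene crop [328.2361 218.8846] r 0.6971125082163786
blue [ 0.5579 -0.4196  0.04  ] scene px [370.8649 213.3212] scene crop [326.3353 251.9674] r 0.6981174158858463
pan [ 0.656  -0.2053  0.054 ] scene px [285.6052 227.1949] scene crop [ 96.1341 289.4262] r 0.6873871674299312
tray [ 0.4089 -0.1616  0.014 ] scene px [364.0639 285.4992] scene crop [307.9724 446.8479] r 0.4396748024706735
orange [ 0.3956 -0.3466  0.07  ] scene px [415.2657 231.8206] scene crop [446.2175 301.9156] r 0.525959416459442
yellow [ 0.3656 -0.4383  0.1   ] scene px [447.1695 209.8855] scene crop [532.3577 242.6909] r 0.5707928487372267
jar [ 0.7078 -0.3206  0.078 ] scene px [299.1065 196.2642] scene crop [132.5874 205.9134] r 0.777023865672954
pot [0.4762 0.0464 0.042 ] scene px [274.1647 307.3131] scene crop [ 65.2446 505.7453] r 0.4784409387762826
[[ 0.4981 -0.0797  0.014 ]
 [ 0.4292 -0.283   0.014 ]
 [ 0.3193 -0.2447  0.014 ]
 [ 0.3907 -0.0394  0.014 ]] [np.float64(0.11467102483310129), np.float64(0.21468866197627876), np.float64(0.11640620385767458), np.float64(0.2173527858697172)]
solv rinse 0.1 68.0
solv white 0.078 21.0
solv blue 0.078 20.0
solv orange 0.134 132.0
solv yellow 0.12 176.0
rinse solv 0.1 -112.0
rinse white 0.074 -62.0
rinse blue 0.075 -62.0
rinse pan 0.199 48.0
rinse tray 0.223 121.0
rinse orange 0.128 177.0
rinse yellow 0.179 -152.0
rinse jar 0.188 10.0
white solv 0.078 -159.0
white rinse 0.074 118.0
white blue 0.001 -71.0
white pan 0.235 65.0
white orange 0.177 156.0
white yellow 0.193 -174.0
white jar 0.179 33.0
```

View pics/scenec2.png

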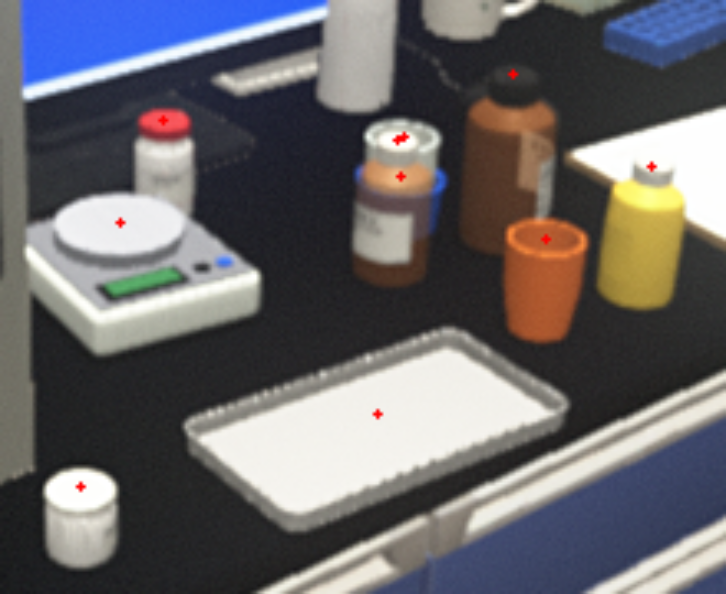

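Both cameras agree: rinse (0.523,-0.353), solvent (0.485,-0.446), cups (0.558,-0.419), pan (0.656,-0.205), tray centre (0.409,-0.162). The orange cup and the yellow bottle are the look-alikes, so I'll leave them alone. Next I'll move above the white-capped rinse bottle and refine with the wrist camera.

>>> servo_tool(plan=[[27, 22, 0, 0, -1], [55, 44, 0, 0, -1], [82, 66, 0, 0, -1], [109, 88, 0, 0, -1], [137, 110, 0, 0, -1], [164, 132, 0, 0, -1], [191, 154, -5, 0, -1], [218, 176, -15, 0, -1], [246, 198, -25, 0, -1], [273, 220, -31, 0, -1]], squeeze=40)

```text
clock: 0.93
position: [0.524, -0.3512, 0.1991]
tool_rot: [-3.141, 0.001, 0.412]
force: [0.0, -0.4, -0.4]
grip_width: 0.0855
```

>>> servo_tool(plan=[[0, 0, 0, 0, -1], [0, 0, 0, 0, -1], [0, 0, 0, 0, -1], [0, 0, 0, 0, -1], [0, 0, 0, 0, -1], [0, 0, 0, 0, -1], [0, 0, 0, 0, -1], [0, 0, 0, 0, -1], [0, 0, 0, 0, -1], [0, 0, 0, 0, -1]])

```text
clock: 1.77
position: [0.523, -0.3528, 0.2003]
tool_rot: [-3.142, 0.0, 0.412]
force: [0.3, -1.1, -1.1]
grip_width: 0.0854
```

```bash
cat > look.py <<'E'
import sys,cv2
from h import *
np.set_printoptions(precision=4,suppress=True)
n,f=sys.argv[1:3]
c=bot.calibration(n);cv2.imwrite(f"pics/{f}.png",bot.grab_frame(n));np.savez(f"pics/{f}.npz",**c)
s=bot.observe();print(s["clock"],s["position"],s["tool_rot"],s["grip_width"],s["force"]);print(c["T"])
for nm,p in dict(rinse=(.523,-.3533,.105),solv=(.485,-.4463,.135),white=(.5575,-.4185,.074)).items(): print(nm,w2p(n,p,c))
E
python3 look.py wrist w1
```

```text
1.8167 [ 0.5231 -0.3528  0.2003] [-3.1415  0.      0.4117] 0.08512545359089506 [-0.3291 -0.6122  0.7485]
[[ 0.4017 -0.8663 -0.2968  0.5991]
 [-0.9158 -0.3804 -0.129  -0.3185]
 [-0.0011  0.3237 -0.9462  0.3427]
 [ 0.      0.      0.      1.    ]]
rinse [326.2668 240.8745]
solv [420.6049 346.2171]
white [413.8141 222.5566]
```

View pics/w1.png

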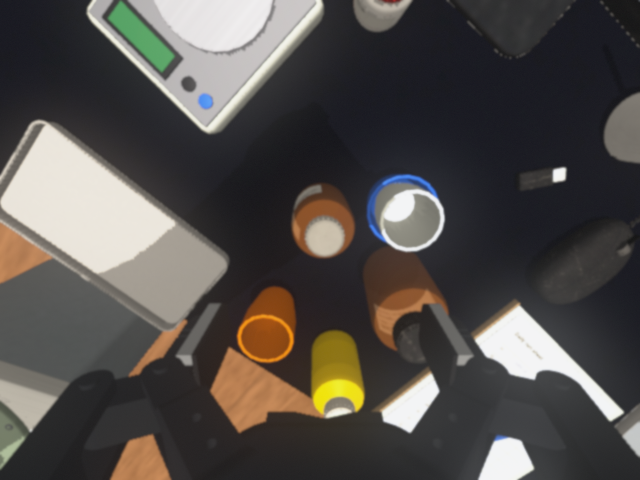

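The wrist view shows the white cap at (325,238), the white cup rim at (413,221) and the black cap near (410,338), partly behind a finger. I'll refine the positions numerically.

Run:
```python
from h import *
import cv2
np.set_printoptions(precision=4,suppress=True)
c={k:v for k,v in np.load("pics/w1.npz").items()}
im=cv2.imread("pics/w1.png");hsv=cv2.cvtColor(im,cv2.COLOR_BGR2HSV)
print(c["fx"],c["cx"],c["cy"])
m=((hsv[...,1]<90)&(hsv[...,2]>90)).astype(np.uint8);m2=np.zeros_like(m);m2[212:262,300:348]=m[212:262,300:348]
cs,_=cv2.findContours(m2,0,1);k=max(cs,key=cv2.contourArea);print(cv2.minEnclosingCircle(k))
e=cv2.fitEllipse(k);print(e,p2w("wrist",e[0],.105,c))
m=((hsv[...,1]<60)&(hsv[...,2]>100)).astype(np.uint8);m2=np.zeros_like(m);m2[180:256,370:450]=m[180:256,370:450]
cv2.imwrite("pics/w1c.png",cv2.resize(im[170:370,280:460],None,fx=3,fy=3,interpolation=cv2.INTER_CUBIC))
```

```text
333.18398129366574 324.2594524174447 237.90703174098874
((324.5, 236.0), 20.74256706237793)
((324.2694091796875, 235.99578857421875), (38.84294128417969, 40.43828582763672), 174.04246520996094) [ 0.526  -0.3504  0.105 ]
```

View pics/w1c.png

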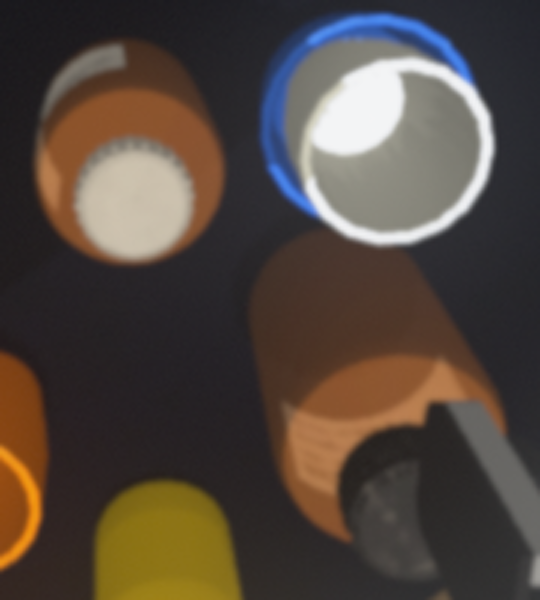

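>>> servo_tool(plan=[[0, 0, -20, 0, -1], [0, 0, -40, 0, -1], [0, 0, -60, 0, -1], [0, 0, -80, 0, -1], [0, 0, -95, 0, -1], [0, 0, -102, 0, -1], [0, 0, -107, 0, -1], [0, 0, -107, 0, -0.6], [0, 0, -107, 0, -0.2], [0, 0, -107, 0, 0]], squeeze=30)

```text
clock: 2.65
position: [0.5236, -0.3531, 0.0943]
tool_rot: [3.14, -0.001, 0.412]
force: [-1.0, -0.5, 0.7]
grip_width: 0.0517
```

```bash
python3 look.py wrist w2
```

```text
2.7 [ 0.5236 -0.353   0.0942] [ 3.1405 -0.0008  0.4117] 0.04421931798819634 [ 0.9445 -0.6016 -0.1412]
[[ 0.4017 -0.8667 -0.2958  0.5995]
 [-0.9158 -0.3802 -0.1297 -0.3187]
 [-0.0001  0.323  -0.9464  0.2367]
 [ 0.      0.      0.      1.    ]]
rinse [326.4818 318.9756]
solv [485.3624 498.9688]
white [462.8273 278.4095]
```

View pics/w2.png

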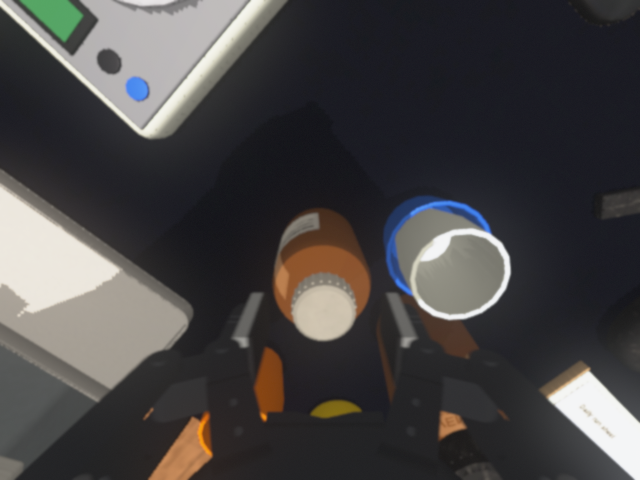

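The cap at (324,312) sits centred between the fingertips, whose midpoint is about x=325. Closing now.

>>> servo_tool(plan=[[0, 0, 0, 0, 0.3], [0, 0, 0, 0, 0.5], [0, 0, 0, 0, 1], [0, 0, 0, 0, 1], [0, 0, 0, 0, 1], [0, 0, 0, 0, 1], [0, 0, 0, 0, 1], [0, 0, 0, 0, 1], [0, 0, 0, 0, 1], [0, 0, 0, 0, 1]], squeeze=40)

```text
clock: 3.53
position: [0.5236, -0.3529, 0.0942]
tool_rot: [3.141, -0.001, 0.412]
force: [-0.8, 1.1, 7.2]
grip_width: 0.027
```

```bash
python3 look.py wrist w3
```

```text
3.5833 [ 0.5236 -0.3529  0.0942] [ 3.1406 -0.0008  0.4119] 0.02686723084700639 [-1.6167  0.3255  6.3473]
[[ 0.4018 -0.8666 -0.2958  0.5995]
 [-0.9157 -0.3803 -0.1296 -0.3185]
 [-0.0002  0.3229 -0.9464  0.2366]
 [ 0.      0.      0.      1.    ]]
rinse [326.7738 319.1714]
solv [485.6993 499.2577]
white [463.1191 278.5858]
```

View pics/w3.png

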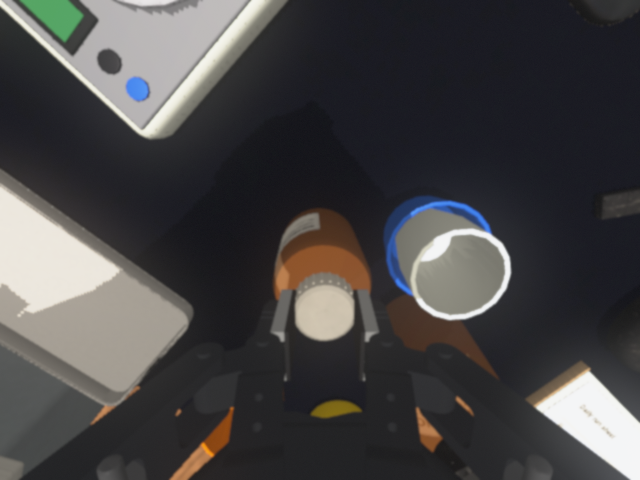

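Gripped, and the bottle hasn't shifted. Lifting.

>>> servo_tool(plan=[[0, 0, 5, 0, 1], [0, 0, 15, 0, 1], [0, 0, 30, 0, 1], [0, 0, 50, 0, 1], [0, 0, 70, 0, 1], [0, 0, 85, 0, 1], [0, 0, 90, 0, 1], [-3, 8, 90, 0, 1], [-8, 24, 90, 0, 1], [-15, 43, 90, 0, 1]])

```text
clock: 4.42
position: [0.5072, -0.3091, 0.1822]
tool_rot: [-3.141, 0.001, 0.411]
force: [-0.0, -0.2, -2.5]
grip_width: 0.0269
```

>>> servo_tool(plan=[[-8, 22, 0, 0, 1], [-18, 46, 0, 0, 1], [-27, 70, 0, 0, 1], [-36, 95, 0, 0, 1], [-45, 120, 0, 0, 1], [-54, 145, 0, 0, 1], [-62, 166, 0, 0, 1], [-69, 182, 0, 0, 1], [-73, 190, 0, 0, 1], [-74, 192, 0, 0, 1]])

```text
clock: 5.25
position: [0.4331, -0.1163, 0.1829]
tool_rot: [-3.141, 0.001, 0.414]
force: [0.4, 0.2, -2.8]
grip_width: 0.0268
```

```bash
python3 look.py scene s2; python3 look.py wrist w4 | tail -0
```

```text
5.3 [ 0.4336 -0.117   0.183 ] [-3.1412  0.0005  0.413 ] 0.02652459835256967 [ 0.0592  0.4059 -1.6667]
[[-0.806  -0.2863  0.5181 -0.1543]
 [-0.5914  0.3523 -0.7254  0.7736]
 [ 0.0251 -0.891  -0.4532  0.6961]
 [ 0.      0.      0.      1.    ]]
rinse [369.9114 201.7511]
solv [404.9758 182.0638]
white [371.5923 201.0681]Exception ignored on flushing sys.stdout:
BrokenPipeError: [Errno 32] Broken pipe
```

View pics/s2.png

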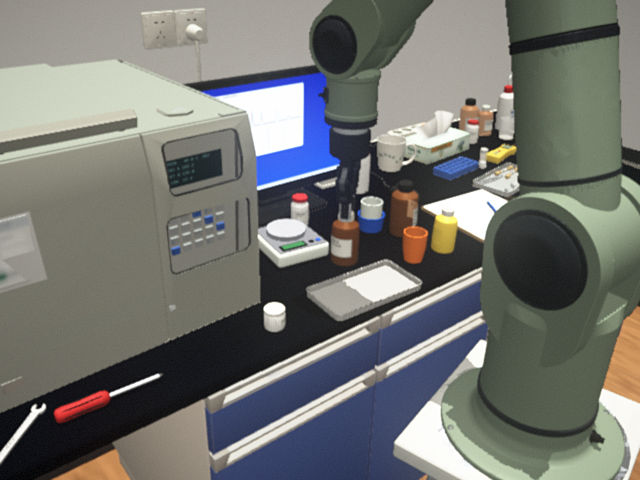

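View pics/w4.png

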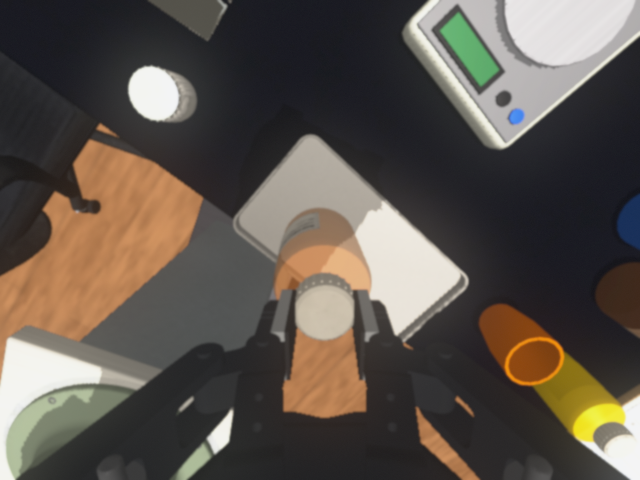

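The bottle hangs upright over the left half of the tray. Lowering it.

>>> servo_tool(plan=[[0, 0, -20, 0, 1], [0, 0, -40, 0, 1], [0, 0, -58, 0, 1], [0, 0, -70, 0, 1], [0, 0, -77, 0, 1], [0, 0, -81, 0, 1], [0, 0, -83, 0, 1], [0, 0, -84, 0, 1], [0, 0, -85, 0, 1], [0, 0, -86, 0, 1]])

```text
clock: 6.18
position: [0.4345, -0.1179, 0.0977]
tool_rot: [3.141, -0.001, 0.412]
force: [-0.7, 0.5, -3.0]
grip_width: 0.0266
```

>>> servo_tool(plan=[[0, 0, -1, 0, 1], [0, 0, -1.5, 0, 1], [0, 0, -2, 0, 1], [0, 0, -2, 0, 1], [0, 0, -2, 0, 1], [0, 0, -2, 0, 0.6], [0, 0, -2, 0, 0.3], [0, 0, -2, 0, 0], [0, 0, -2, 0, -0.3], [0, 0, -2, 0, -0.6]])

```text
clock: 7.02
position: [0.4341, -0.1178, 0.0953]
tool_rot: [3.142, 0.0, 0.412]
force: [-0.0, 0.3, -1.1]
grip_width: 0.0654
```

>>> servo_tool(plan=[[0, 0, 0, 0, -1], [0, 0, 4, 0, -1], [0, 0, 15, 0, -1], [0, 0, 35, 0, -1], [0, 0, 60, 0, -1], [0, 0, 85, 0, -1], [0, 0, 105, 0, -1], [5, -30, 110, 0, -1], [10, -65, 110, 0, -1], [15, -100, 110, 0, -1]])

```text
clock: 7.85
position: [0.4495, -0.2189, 0.2064]
tool_rot: [3.14, -0.001, 0.413]
force: [1.1, 0.3, 0.5]
grip_width: 0.0858
```

```bash
python3 look.py top t2
```

```text
7.9 [ 0.4494 -0.2258  0.2061] [ 3.1382 -0.      0.4073] 0.08516794703668118 [-5.547  -7.0699 -1.8685]
[[ 0.009  -0.993   0.1175  0.437 ]
 [-0.9995 -0.0124 -0.0288 -0.1653]
 [ 0.0301 -0.1171 -0.9927  1.0374]
 [ 0.      0.      0.      1.    ]]
rinse [413.2129 250.9238]
solv [466.3138 270.389 ]
white [442.3193 235.5221]
```

View pics/t2.png

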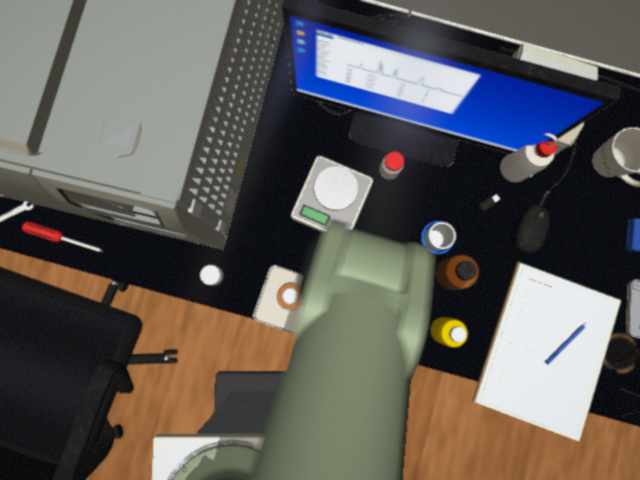

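Rinse stands in the tray at (289,295). Next is the solvent bottle.

>>> servo_tool(plan=[[4, -26, 0, 0, -1], [8, -54, 0, 0, -1], [13, -84, 0, 0, -1], [18, -114, 0, 0, -1], [23, -144, 0, 0, -1], [28, -174, 0, 0, -1], [32, -200, 0, 0, -1], [35, -219, 0, 0, -1], [36, -227, 0, 0, -1], [36, -228, 0, 0, -1]])

```text
clock: 8.73
position: [0.4846, -0.4469, 0.2049]
tool_rot: [-3.141, 0.0, 0.41]
force: [-1.2, 0.0, 0.2]
grip_width: 0.0856
```

```bash
python3 look.py wrist w5
```

```text
8.7833 [ 0.4849 -0.4457  0.205 ] [-3.1409  0.0002  0.4112] 0.08549237374436099 [-1.3176  0.0267  0.9443]
[[ 0.4003 -0.8667 -0.2976  0.5608]
 [-0.9164 -0.3791 -0.1285 -0.4127]
 [-0.0015  0.3241 -0.946   0.3472]
 [ 0.      0.      0.      1.    ]]
rinse [225.1287 140.1888]
solv [325.3001 252.0257]
white [329.8243 130.9894]
```

View pics/w5.png

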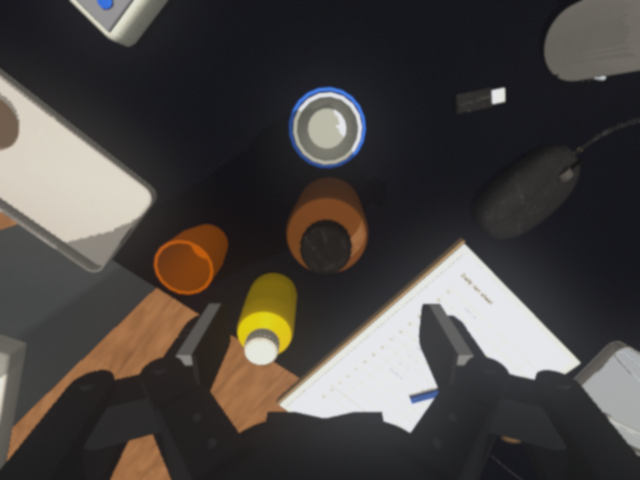

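The black cap is at (325,247), centred in the jaw direction. Descending.

>>> servo_tool(plan=[[0, 0, -20, 0, -1], [0, 0, -40, 0, -1], [0, 0, -58, 0, -1], [0, 0, -72, 0, -1], [0, 0, -81, 0, -1], [0, 0, -86, 0, -0.8], [0, 0, -87, 0, -0.5], [0, 0, -87, 0, -0.2], [0, 0, -87, 0, 0], [0, 0, -87, 0, 0]])

```text
clock: 9.62
position: [0.4854, -0.4459, 0.1192]
tool_rot: [3.141, -0.001, 0.412]
force: [0.1, -0.2, 0.1]
grip_width: 0.0429
```

```bash
python3 look.py wrist w6
```

```text
9.6667 [ 0.4854 -0.4459  0.119 ] [ 3.1408 -0.0005  0.4117] 0.04259096572785599 [-0.3244 -0.4003  0.013 ]
[[ 0.4018 -0.8666 -0.296   0.5614]
 [-0.9157 -0.3803 -0.1297 -0.4115]
 [-0.0001  0.3232 -0.9463  0.2616]
 [ 0.      0.      0.      1.    ]]
rinse [173.5646 151.3289]
solv [326.8907 325.244 ]
white [333.2428 136.5686]
```

View pics/w6.png

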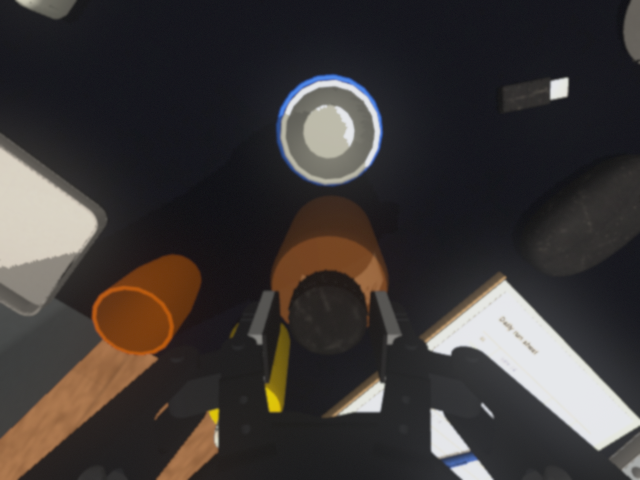

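The cap centre is at x≈327.5 and the finger midpoint at ≈324.5, about 1 mm off. I'll correct that and close.

>>> servo_tool(plan=[[0.4, -1, 0, 0, 0], [0.4, -1, 0, 0, 0], [0.4, -1, 0, 0, 0.2], [0.4, -1, 0, 0, 0.5], [0.4, -1, 0, 0, 1], [0.4, -1, 0, 0, 1], [0.4, -1, 0, 0, 1], [0.4, -1, 0, 0, 1], [0.4, -1, 0, 0, 1], [0.4, -1, 0, 0, 1]], squeeze=50)

```text
clock: 10.5
position: [0.4857, -0.4471, 0.1188]
tool_rot: [3.141, -0.0, 0.412]
force: [0.6, -0.8, 5.9]
grip_width: 0.0335
```

```bash
python3 look.py wrist w7
```

```text
10.55 [ 0.4857 -0.4471  0.1188] [ 3.1407 -0.0003  0.4116] 0.03306661944747391 [-0.3926 -0.0301  5.4076]
[[ 0.4017 -0.8665 -0.2963  0.5617]
 [-0.9158 -0.3801 -0.1297 -0.4127]
 [-0.0003  0.3234 -0.9463  0.2612]
 [ 0.      0.      0.      1.    ]]
rinse [170.4755 150.9107]
solv [324.1686 325.3099]
white [331.0239 136.1426]
```

View pics/w7.png

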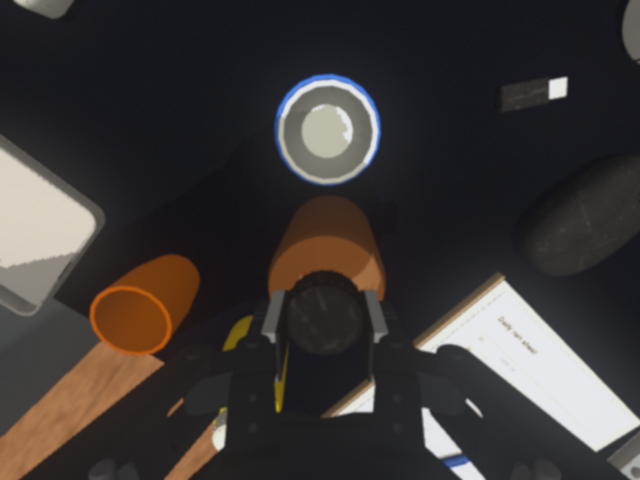

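>>> servo_tool(plan=[[0, 0, 5, 0, 1], [0, 0, 15, 0, 1], [0, 0, 30, 0, 1], [0, 0, 50, 0, 1], [0, 0, 70, 0, 1], [0, 0, 88, 0, 1], [0, 0, 96, 0, 1], [-2, 6, 96, 0, 1], [-7, 20, 96, 0, 1], [-15, 40, 96, 0, 1]])

```text
clock: 11.38
position: [0.4698, -0.4064, 0.2129]
tool_rot: [-3.141, 0.001, 0.411]
force: [0.1, 0.1, -4.9]
grip_width: 0.0336
```

>>> servo_tool(plan=[[-8, 22, 0, 0, 1], [-17, 46, 0, 0, 1], [-26, 70, 0, 0, 1], [-35, 95, 0, 0, 1], [-44, 120, 0, 0, 1], [-53, 145, 0, 0, 1], [-60, 165, 0, 0, 1], [-67, 180, 0, 0, 1], [-70, 188, 0, 0, 1], [-70, 190, 0, 0, 1]])

```text
clock: 12.22
position: [0.3996, -0.2153, 0.2139]
tool_rot: [-3.141, 0.001, 0.413]
force: [1.4, -0.9, -4.0]
grip_width: 0.033
```

>>> servo_tool(plan=[[0, 0, -10, 0, 1], [0, 0, -25, 0, 1], [0, 0, -42, 0, 1], [0, 0, -58, 0, 1], [0, 0, -70, 0, 1], [0, 0, -78, 0, 1], [0, 0, -82, 0, 1], [0, 0, -84, 0, 1], [0, 0, -84, 0, 1], [0, 0, -84, 0, 1]])

```text
clock: 13.05
position: [0.4008, -0.217, 0.1307]
tool_rot: [3.141, -0.0, 0.412]
force: [0.5, -0.3, -4.4]
grip_width: 0.0334
```

```bash
python3 look.py wrist w8;python3 look.py scene s3|head -1
```

```text
13.1 [ 0.4009 -0.2169  0.1308] [ 3.1409 -0.0006  0.4117] 0.03344880666216822 [-0.2356  0.4757 -4.5993]
[[ 0.4017 -0.8665 -0.2963  0.4768]
 [-0.9158 -0.3803 -0.1293 -0.1827]
 [-0.0006  0.3233 -0.9463  0.2731]
 [ 0.      0.      0.      1.    ]]
rinse [672.3747 179.2331]
solv [826.7498 337.4641]
white [748.9435 161.6818]
13.15 [ 0.4008 -0.2169  0.1308] [ 3.1409 -0.0006  0.4117] 0.03356260436022887 [-0.5855  0.414  -4.9842]
```

View pics/w8.png

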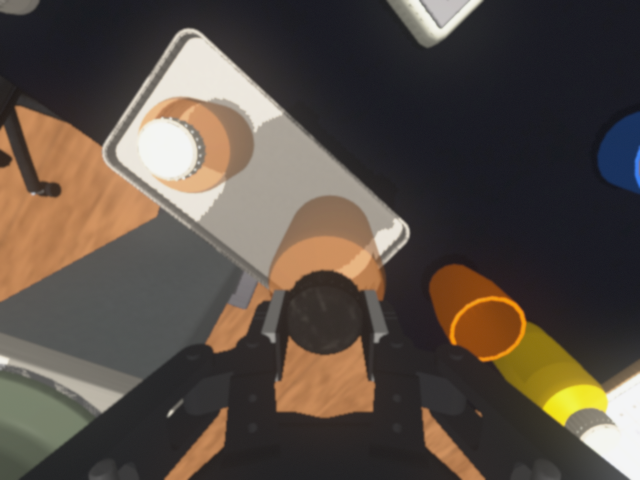

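View pics/s3.png

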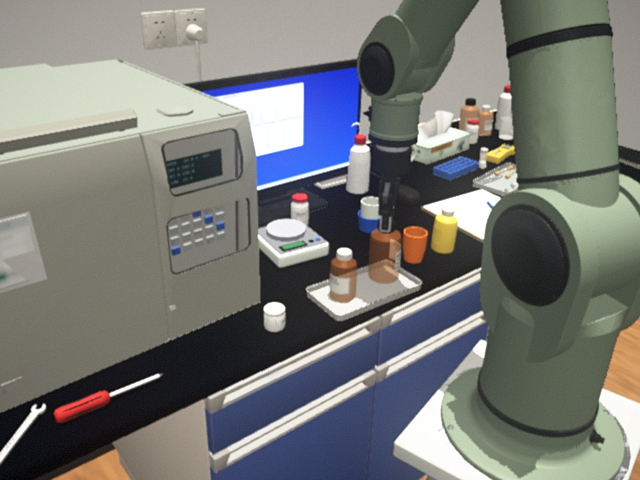

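Rinse stands upright at (170,150), and solvent is over the right half of the tray. Lowering the last ~10 mm and releasing.

>>> servo_tool(plan=[[0, 0, -5, 0, 1], [0, 0, -8, 0, 1], [0, 0, -9.5, 0, 1], [0, 0, -11, 0, 1], [0, 0, -11, 0, 1], [0, 0, -11, 0, 1], [0, 0, -11, 0, 0.5], [0, 0, -11, 0, 0.1], [0, 0, -11, 0, -0.3], [0, 0, -11, 0, -0.7]])

```text
clock: 13.98
position: [0.4006, -0.2168, 0.1193]
tool_rot: [3.141, -0.0, 0.412]
force: [0.3, -0.6, 0.5]
grip_width: 0.0615
```

>>> servo_tool(plan=[[0, 0, 0, 0, -1], [0, 0, 4, 0, -1], [0, 0, 15, 0, -1], [0, 0, 35, 0, -1], [0, 0, 60, 0, -1], [0, 0, 80, 0, -1], [0, 0, 90, 0, -1], [10, -15, 90, 0, -1], [25, -40, 90, 0, -1], [45, -70, 90, 0, -1]])

```text
clock: 14.82
position: [0.4457, -0.2869, 0.2102]
tool_rot: [3.141, -0.0, 0.413]
force: [0.9, 0.0, 0.3]
grip_width: 0.0854
```

>>> servo_tool(plan=[[21, -24, 0, 0, -1], [42, -49, -10, 0, -1], [63, -74, -20, 0, -1], [80, -96, -30, 0, -1], [95, -114, -40, 0, -1], [105, -126, -50, 0, -1], [110, -131, -55, 0, -1], [112, -132, -60, 0, -1], [112, -132, -60, 0, -1], [112, -132, -60, 0, -1]])

```text
clock: 15.65
position: [0.5573, -0.418, 0.1496]
tool_rot: [-3.141, 0.0, 0.412]
force: [0.2, 0.3, -0.2]
grip_width: 0.0854
```

```bash
python3 look.py wrist w9
```

```text
15.7 [ 0.5574 -0.4181  0.15  ] [ 3.1414 -0.0003  0.4122] 0.0852469058070537 [ 0.6201  0.2771 -0.0023]
[[ 0.4022 -0.866  -0.297   0.6334]
 [-0.9155 -0.3811 -0.1288 -0.3837]
 [-0.0016  0.3237 -0.9462  0.292 ]
 [ 0.      0.      0.      1.    ]]
rinse [207.8166 275.9006]
solv [320.7758 406.4928]
white [326.7013 249.8982]
```

View pics/w9.png

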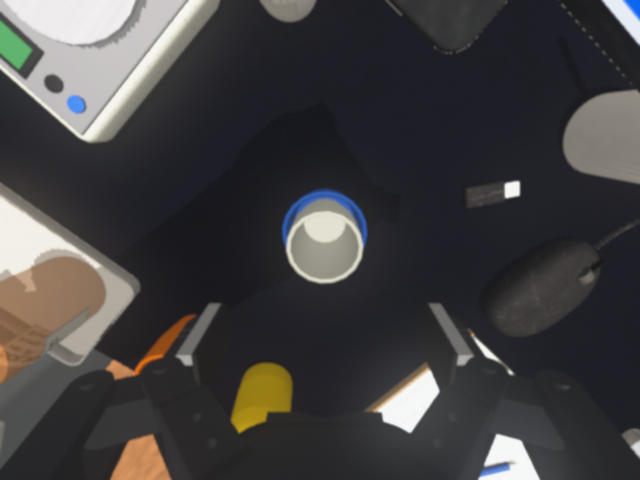

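The white cup rim is at (325,247), centred between the fingers. I'll descend with a gentle 20 N squeeze, keeping the fingertips above the blue rim (z=0.040).

>>> servo_tool(plan=[[1, 0.5, -20, 0, -1], [1, 0.5, -40, 0, -1], [1, 0.5, -60, 0, -1], [1, 0.5, -78, 0, -1], [1, 0.5, -90, 0, -1], [1, 0.5, -98, 0, -1], [1, 0.5, -103, 0, -1], [1, 0.5, -105, 0, -1], [1, 0.5, -105, 0, -0.8], [1, 0.5, -105, 0, -0.6]], squeeze=20)

```text
clock: 16.53
position: [0.5589, -0.4185, 0.0451]
tool_rot: [3.141, -0.001, 0.412]
force: [0.0, -0.1, -0.1]
grip_width: 0.0687
```

```bash
python3 look.py wrist w10
```

```text
16.5833 [ 0.5589 -0.4185  0.0452] [ 3.1406 -0.0006  0.4118] 0.06855641963163267 [1.0093 0.2088 0.7867]
[[ 0.4018 -0.8666 -0.2961  0.6348]
 [-0.9157 -0.3803 -0.1296 -0.3841]
 [-0.0003  0.3232 -0.9463  0.1875]
 [ 0.      0.      0.      1.    ]]
rinse [ 96.9972 419.7022]
solv [313.6853 683.1949]
white [325.36   345.1355]
```

View pics/w10.png

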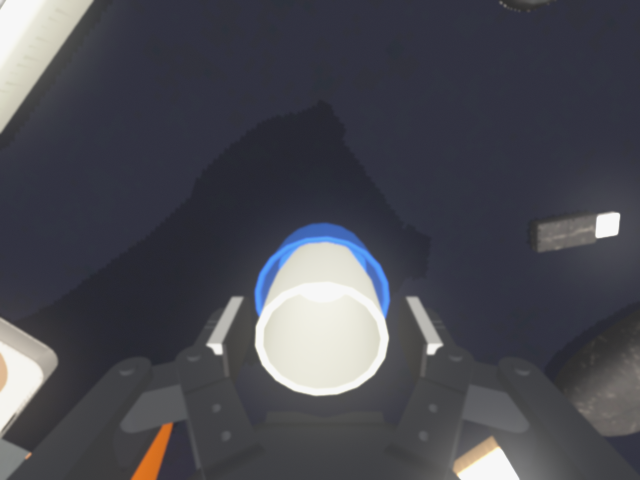

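>>> servo_tool(plan=[[-0.5, 1.1, 0, 0, -0.6], [-0.5, 1.1, 0, 0, -0.6], [-0.5, 1.1, 0, 0, -0.4], [-0.5, 1.1, 0, 0, -0.2], [-0.5, 1.1, 0, 0, 0.1], [-0.5, 1.1, 0, 0, 0.4], [-0.5, 1.1, 0, 0, 1], [-0.5, 1.1, 0, 0, 1], [-0.5, 1.1, 0, 0, 1], [-0.5, 1.1, 0, 0, 1]], squeeze=20)

```text
clock: 17.42
position: [0.5582, -0.4173, 0.0447]
tool_rot: [3.141, -0.0, 0.412]
force: [-1.1, 1.1, 5.9]
grip_width: 0.0538
```

```bash
python3 look.py wrist w11
```

```text
17.4667 [ 0.5582 -0.4173  0.0447] [ 3.1413 -0.0003  0.4117] 0.053473390652820016 [-1.1774  0.7548  4.9954]
[[ 0.4018 -0.8664 -0.2965  0.6342]
 [-0.9157 -0.3804 -0.1293 -0.3829]
 [-0.0008  0.3234 -0.9462  0.1871]
 [ 0.      0.      0.      1.    ]]
rinse [100.3904 420.4992]
solv [318.0662 685.1806]
white [328.7897 345.5849]
```

View pics/w11.png

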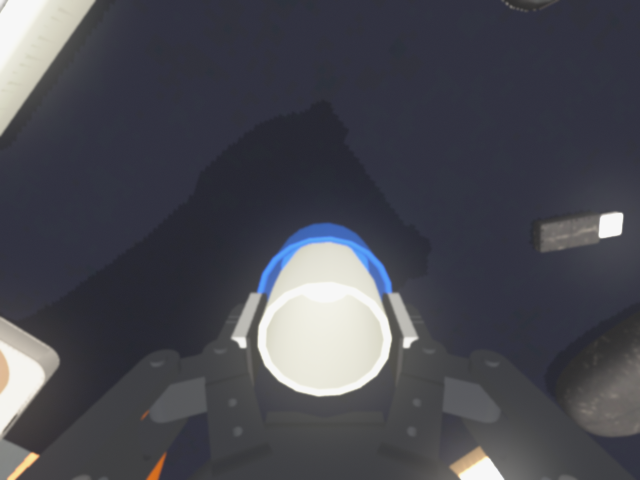

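The grip is centred and the blue cup hasn't moved. Lifting slowly, then checking.

>>> servo_tool(plan=[[0, 0, 2, 0, 1], [0, 0, 5, 0, 1], [0, 0, 10, 0, 1], [0, 0, 17, 0, 1], [0, 0, 26, 0, 1], [0, 0, 38, 0, 1], [0, 0, 52, 0, 1], [0, 0, 68, 0, 1], [0, 0, 84, 0, 1], [0, 0, 95, 0, 1]])

```text
clock: 18.3
position: [0.5585, -0.4176, 0.1422]
tool_rot: [3.14, -0.001, 0.412]
force: [0.9, -0.3, 0.0]
grip_width: 0.0537
```

```bash
python3 look.py wrist w12; python3 look.py scene s4|head -1; python3 -c "
import cv2;a=cv2.imread('pics/s4.png');cv2.imwrite('pics/s4c.png',cv2.resize(a[140:320,250:470],None,fx=3,fy=3))"
```

```text
18.35 [ 0.5592 -0.418   0.1439] [ 3.1378 -0.0024  0.4116] 0.05345158445223154 [ 0.8164 -0.4754  2.5694]
[[ 0.4017 -0.8669 -0.295   0.6343]
 [-0.9158 -0.38   -0.1303 -0.3831]
 [ 0.0008  0.3225 -0.9466  0.2847]
 [ 0.      0.      0.      1.    ]]
rinse [203.4917 283.5235]
solv [320.4334 418.617 ]
white [326.3023 255.7234]
18.4 [ 0.5589 -0.4178  0.1422] [ 3.1385 -0.002   0.4116] 0.05384251764295511 [ 0.6312 -0.493  -1.1715]
```

View pics/w12.png

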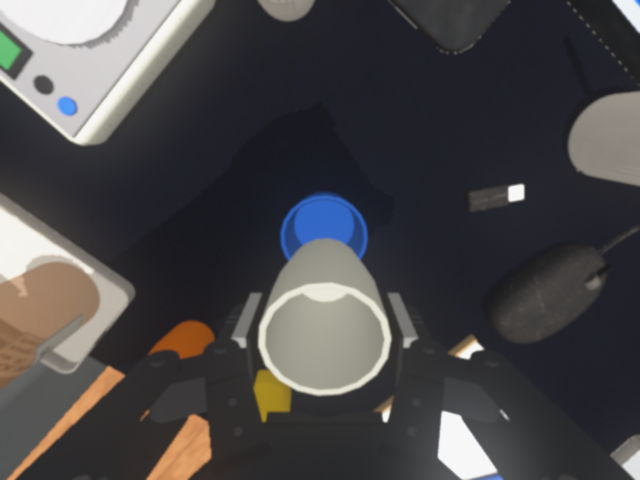

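View pics/s4c.png

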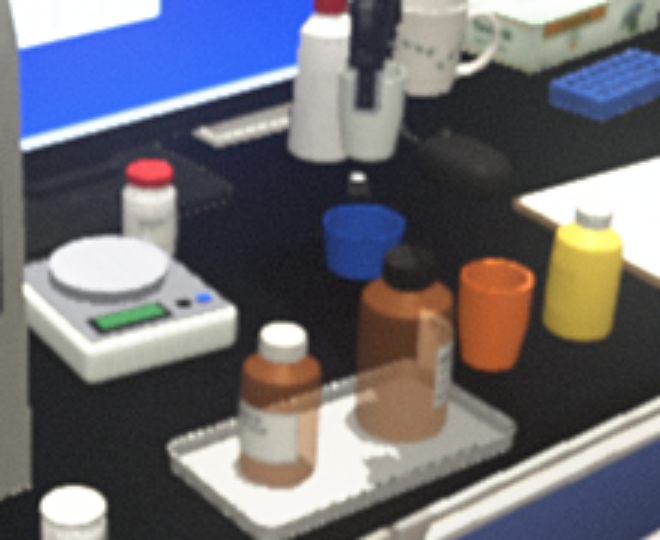

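Only the white cup came up. The blue cup stands where it was, and both bottles are upright in the tray. Moving to the pan.

>>> servo_tool(plan=[[8, 17, 0, 0, 1], [18, 38, 0, 0, 1], [29, 63, 0, 0, 1], [41, 89, 0, 0, 1], [53, 115, 0, 0, 1], [65, 141, 0, 0, 1], [77, 166, 0, 0, 1], [88, 189, 0, 0, 1], [95, 206, 0, 0, 1], [98, 213, 0, 0, 1]])

```text
clock: 19.23
position: [0.657, -0.2004, 0.1387]
tool_rot: [-3.14, -0.0, 0.415]
force: [0.4, 0.4, -0.1]
grip_width: 0.0537
```

>>> servo_tool(plan=[[0, 0, -5, 0, 1], [0, 0, -12, 0, 1], [0, 0, -20, 0, 1], [0, 0, -27, 0, 1], [0, 0, -32, 0, 1], [0, 0, -35, 0, 1], [0, 0, -35, 0, 1], [0, 0, -35, 0, 1], [0, 0, -35, 0, 1], [0, 0, -35, 0, 1]])

```text
clock: 20.07
position: [0.6562, -0.2042, 0.1047]
tool_rot: [3.141, -0.0, 0.412]
force: [-0.2, 1.4, 0.3]
grip_width: 0.0538
```

```bash
python3 look.py wrist w13; python3 look.py scene s5|head -1; python3 look.py top t5|head -1;python3 -c "
import cv2;a=cv2.imread('pics/s5.png');b=cv2.imread('pics/t5.png');import numpy as np
cv2.imwrite('pics/s5c.png',np.hstack([cv2.resize(a[150:290,240:380],(390,390)),cv2.resize(b[110:250,260:400],(390,390))]))
from h import *
c={k:v for k,v in np.load('pics/w13.npz').items()};print(w2p('wrist',(.656,-.2053,.054),c))"
```

```text
20.1167 [ 0.6562 -0.2042  0.1047] [ 3.1413 -0.0005  0.4118] 0.053812727783478384 [-0.6765  0.6172 -0.9316]
[[ 0.4018 -0.8665 -0.2963  0.7322]
 [-0.9157 -0.3804 -0.1292 -0.1699]
 [-0.0008  0.3232 -0.9463  0.2471]
 [ 0.      0.      0.      1.    ]]
rinse [451.3588 548.3283]
solv [562.6425 676.5734]
white [536.2218 493.4928]
20.1667 [ 0.6562 -0.2042  0.1047] [ 3.1413 -0.0005  0.4118] 0.05397983899794744 [-0.6821  0.1479 -0.624 ]
20.2167 [ 0.6562 -0.2041  0.1046] [ 3.1414 -0.0003  0.4118] 0.0539743458068217 [ 0.0682  0.2917 -0.6072]
[327.32328389 265.018452  ]
```

View pics/w13.png

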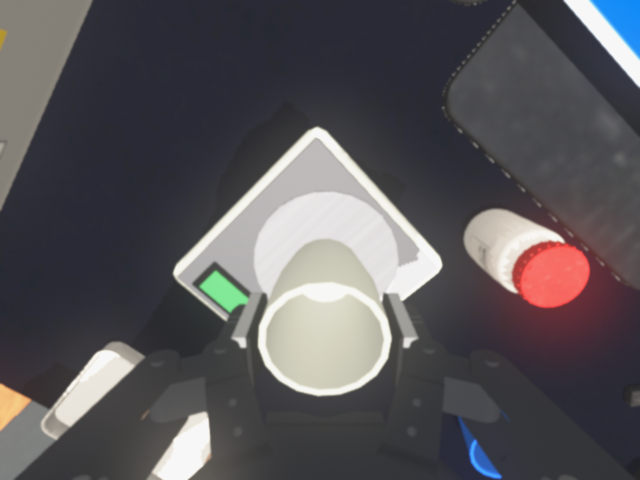

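View pics/s5c.png

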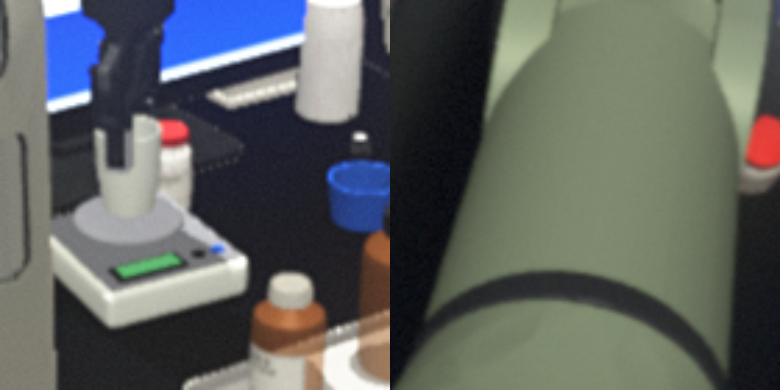

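The pan spans x 253–398 (centre ≈325), which lines up with the cup. Lowering 10 mm and releasing.

>>> servo_tool(plan=[[0, -0.5, -3, 0, 1], [0, -0.5, -6, 0, 1], [0, -0.5, -8, 0, 1], [0, -0.5, -9.5, 0, 1], [0, -0.5, -10.5, 0, 1], [0, -0.5, -10.5, 0, 1], [0, -0.5, -10.5, 0, 1], [0, -0.5, -10.5, 0, 1], [0, -0.5, -10.5, 0, 1], [0, -0.5, -10.5, 0, 1]])

```text
clock: 21.05
position: [0.6562, -0.2048, 0.0945]
tool_rot: [3.141, -0.0, 0.412]
force: [-4.4, 1.2, 12.0]
grip_width: 0.0539
```

>>> servo_tool(plan=[[0, 0, 0, 0, 0.1], [0, 0, 0, 0, -0.1], [0, 0, 0, 0, -0.2], [0, 0, 0, 0, -0.3], [0, 0, 0, 0, -0.4], [0, 0, 0, 0, -0.6], [0, 0, 0, 0, -0.8], [0, 0, 0, 0, -1], [0, 0, 0, 0, -1], [0, 0, 0, 0, -1]])

```text
clock: 21.88
position: [0.656, -0.2047, 0.0937]
tool_rot: [-3.142, 0.0, 0.412]
force: [-0.3, -0.4, -0.2]
grip_width: 0.0857
```

```bash
python3 look.py wrist w14
```

```text
21.9333 [ 0.656  -0.2046  0.0937] [-3.1415  0.      0.4118] 0.08523946287984832 [ 0.0848 -0.0718 -0.9371]
[[ 0.4018 -0.8662 -0.2969  0.7321]
 [-0.9157 -0.3805 -0.129  -0.1704]
 [-0.0012  0.3238 -0.9461  0.2361]
 [ 0.      0.      0.      1.    ]]
rinse [457.1964 568.8475]
solv [574.2647 704.14  ]
white [545.1708 509.2548]
```

View pics/w14.png

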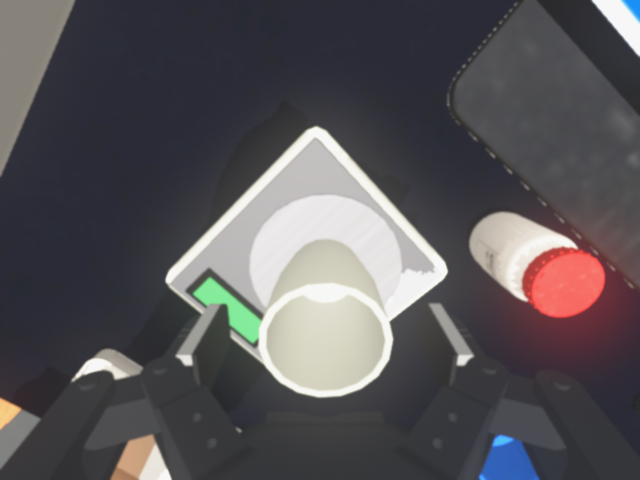

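The cup stands on the pan. I'll retreat upward and go back for the solvent bottle.

>>> servo_tool(plan=[[0, 0, 5, 0, -1], [0, 0, 15, 0, -1], [0, 0, 35, 0, -1], [0, 0, 60, 0, -1], [0, 0, 85, 0, -1], [0, 0, 105, 0, -1], [0, 0, 115, 0, -1], [-15, -1, 118, 0, -1], [-35, -2, 118, 0, -1], [-62, -3, 118, 0, -1]])

```text
clock: 22.77
position: [0.5941, -0.2072, 0.2119]
tool_rot: [3.141, -0.001, 0.413]
force: [0.7, -0.8, 0.2]
grip_width: 0.0855
```

>>> servo_tool(plan=[[-30, -1, 0, 0, -1], [-60, -3, 0, 0, -1], [-90, -4, 0, 0, -1], [-120, -6, 0, 0, -1], [-145, -7, 0, 0, -1], [-168, -8, 0, 0, -1], [-184, -9, 0, 0, -1], [-191, -9, 0, 0, -1], [-193, -9, 0, 0, -1], [-193, -9, 0, 0, -1]])

```text
clock: 23.6
position: [0.4015, -0.2167, 0.2121]
tool_rot: [3.141, -0.001, 0.412]
force: [-0.0, -0.2, -0.0]
grip_width: 0.0853
```

```bash
python3 look.py wrist w15
```

```text
23.65 [ 0.4019 -0.2166  0.212 ] [ 3.1413 -0.0006  0.4121] 0.08545417444230174 [ 0.355  -0.2505 -0.1146]
[[ 0.4018 -0.8665 -0.2962  0.4774]
 [-0.9157 -0.3804 -0.1292 -0.1824]
 [-0.0007  0.3232 -0.9463  0.3545]
 [ 0.      0.      0.      1.    ]]
rinse [562.58   162.8677]
solv [664.8457 269.7433]
white [628.5344 151.9651]
```

View pics/w15.png

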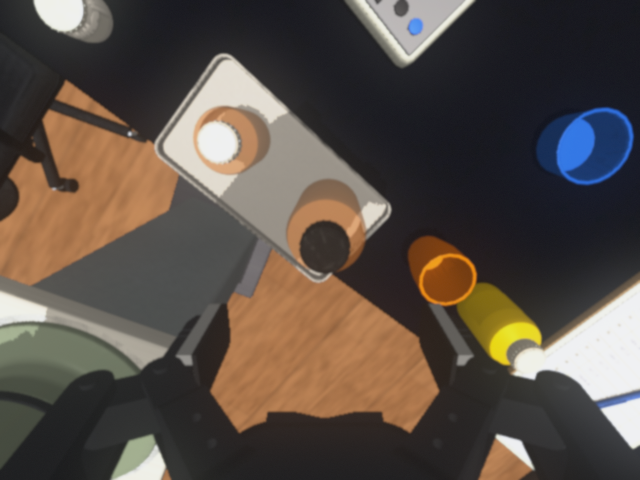

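The black cap is at (325,247), centred. I'll descend to the exact release pose (0.4006,-0.2168,0.1205) and grip.

>>> servo_tool(plan=[[-1.2, -0.2, -20, 0, -1], [-1.2, -0.2, -40, 0, -1], [-1.2, -0.2, -60, 0, -1], [-1.2, -0.2, -76, 0, -1], [-1.2, -0.2, -86, 0, -1], [-1.2, -0.2, -91, 0, -0.9], [-1.2, -0.2, -91.5, 0, -0.6], [-1.2, -0.2, -91.5, 0, -0.3], [-1.2, -0.2, -91.5, 0, 0], [-1.2, -0.2, -91.5, 0, 0]], squeeze=50)

```text
clock: 24.48
position: [0.4003, -0.217, 0.1209]
tool_rot: [3.141, -0.001, 0.412]
force: [-0.4, -0.2, -0.1]
grip_width: 0.0425
```

>>> servo_tool(plan=[[0, 0, 0, 0, 0.2], [0, 0, 0, 0, 0.5], [0, 0, 0, 0, 1], [0, 0, 0, 0, 1], [0, 0, 0, 0, 1], [0, 0, 0, 0, 1], [0, 0, 0, 0, 1], [0, 0, 0, 0, 1], [0, 0, 0, 0, 1], [0, 0, 0, 0, 1]])

```text
clock: 25.32
position: [0.4005, -0.2172, 0.1211]
tool_rot: [3.14, -0.001, 0.412]
force: [0.4, 0.1, 10.0]
grip_width: 0.0335
```

```bash
python3 look.py wrist w16; python3 -c "
import cv2,numpy as np
a=cv2.imread('pics/w7.png');b=cv2.imread('pics/w16.png')
cv2.imwrite('pics/w16c.png',np.hstack([cv2.resize(i[180:370,240:410],None,fx=2.3,fy=2.3) for i in(a,b)]))"
```

```text
25.3667 [ 0.4005 -0.2172  0.1211] [ 3.1402 -0.0013  0.4116] 0.03318407455661639 [-0.7207  0.0603 10.2303]
[[ 0.4017 -0.8669 -0.2953  0.4763]
 [-0.9158 -0.3801 -0.1298 -0.1828]
 [ 0.0003  0.3225 -0.9466  0.2636]
 [ 0.      0.      0.      1.    ]]
rinse [691.9064 181.5078]
solv [856.067 349.039]
white [769.0559 162.8015]
```

View pics/w16c.png

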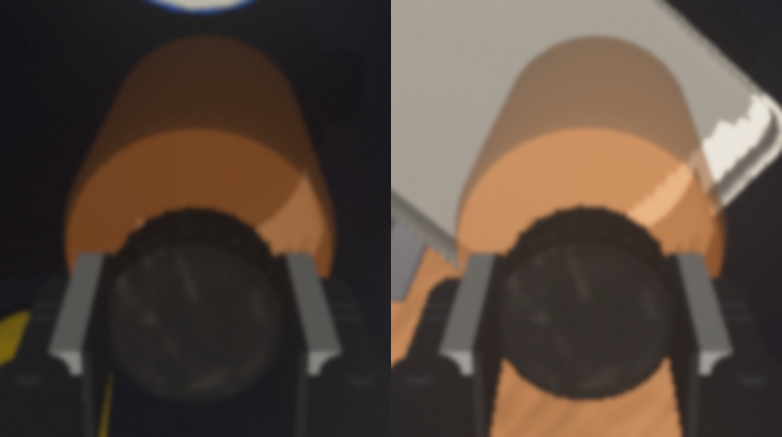

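Same grip geometry as the first pick (about 1 px difference). Carrying it back to (0.4857,-0.4471).

>>> servo_tool(plan=[[0, 0, 5, 0, 1], [0, 0, 15, 0, 1], [0, 0, 30, 0, 1], [0, 0, 50, 0, 1], [0, 0, 70, 0, 1], [0, 0, 86, 0, 1], [0, 0, 92, 0, 1], [2, -6, 92, 0, 1], [7, -20, 92, 0, 1], [15, -40, 92, 0, 1]])

```text
clock: 26.2
position: [0.4145, -0.2565, 0.2115]
tool_rot: [-3.14, 0.001, 0.413]
force: [2.1, -0.9, -4.2]
grip_width: 0.0334
```

>>> servo_tool(plan=[[8, -22, 0, 0, 1], [17, -46, 0, 0, 1], [26, -70, 0, 0, 1], [35, -95, 0, 0, 1], [44, -120, 0, 0, 1], [53, -145, 0, 0, 1], [61, -166, 0, 0, 1], [67, -181, 0, 0, 1], [70, -188, 0, 0, 1], [70.2, -189.9, 0, 0, 1]])

```text
clock: 27.03
position: [0.4846, -0.4476, 0.2104]
tool_rot: [-3.14, 0.001, 0.411]
force: [0.2, 0.5, -4.8]
grip_width: 0.0334
```

>>> servo_tool(plan=[[0, 0, -10, 0, 1], [0, 0, -25, 0, 1], [0, 0, -42, 0, 1], [0, 0, -58, 0, 1], [0, 0, -70, 0, 1], [0, 0, -78, 0, 1], [0, 0, -82, 0, 1], [0, 0, -84, 0, 1], [0, 0, -84, 0, 1], [0, 0, -84, 0, 1]])

```text
clock: 27.87
position: [0.4853, -0.4469, 0.1289]
tool_rot: [3.141, -0.0, 0.412]
force: [-0.6, -0.2, -4.7]
grip_width: 0.0336
```

```bash
python3 look.py wrist w17
```

```text
27.9167 [ 0.4853 -0.447   0.129 ] [ 3.1406 -0.0005  0.4118] 0.033326052069446464 [ 0.6948 -0.1373 -5.0525]
[[ 0.4018 -0.8665 -0.2962  0.5612]
 [-0.9157 -0.3803 -0.1296 -0.4126]
 [-0.0004  0.3233 -0.9463  0.2713]
 [ 0.      0.      0.      1.    ]]
rinse [180.3057 148.5806]
solv [324.9253 312.313 ]
white [331.3375 134.9252]
```

View pics/w17.png

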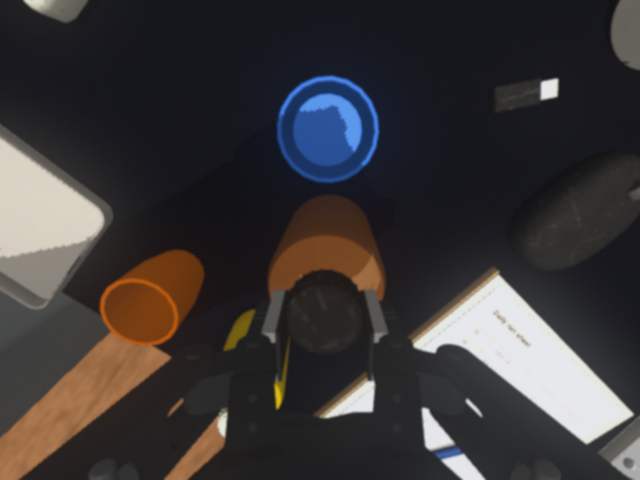

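>>> servo_tool(plan=[[0.3, 0, -4, 0, 1], [0.3, 0, -7, 0, 1], [0.3, 0, -9, 0, 1], [0.3, 0, -10, 0, 1], [0.3, 0, -11, 0, 1], [0.3, 0, -11, 0, 1], [0.3, 0, -11, 0, 0.5], [0.3, 0, -11, 0, 0.1], [0.3, 0, -11, 0, -0.3], [0.3, 0, -11, 0, -0.7]])

```text
clock: 28.75
position: [0.4854, -0.4469, 0.1174]
tool_rot: [3.141, -0.0, 0.412]
force: [0.4, 1.0, -0.6]
grip_width: 0.0614
```

>>> servo_tool(plan=[[0, 0, 0, 0, -1], [0, 0, 4, 0, -1], [0, 0, 15, 0, -1], [0, 0, 35, 0, -1], [0, 0, 60, 0, -1], [0, 0, 80, 0, -1], [0, 0, 87, 0, -1], [0, 0, 87, 0, -1], [0, 0, 87, 0, -1], [0, 0, 87, 0, -1]])

```text
clock: 29.58
position: [0.485, -0.4464, 0.2034]
tool_rot: [-3.14, 0.001, 0.412]
force: [0.1, -0.6, -0.5]
grip_width: 0.0854
```

```bash
python3 look.py wrist w18
```

```text
29.6333 [ 0.4849 -0.4464  0.2032] [-3.14    0.0008  0.4118] 0.08531977989662856 [ 0.2765 -0.875  -0.2616]
[[ 0.4019 -0.8659 -0.2979  0.5612]
 [-0.9157 -0.3809 -0.1283 -0.4122]
 [-0.0024  0.3243 -0.946   0.3457]
 [ 0.      0.      0.      1.    ]]
rinse [225.3225 140.8362]
solv [325.8516 253.5298]
white [330.5728 131.6871]
```

View pics/w18.png

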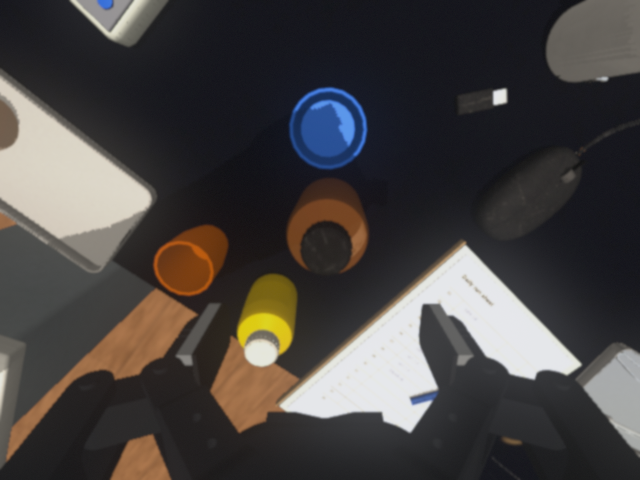

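Solvent is back: the picture matches the one before the first pick (cap at (326,248)). Now rinse.

>>> servo_tool(plan=[[-3, 18, 0, 0, -1], [-7, 48, 0, 0, -1], [-13, 86, 0, 0, -1], [-19, 124, 0, 0, -1], [-25, 162, 0, 0, -1], [-31, 200, 0, 0, -1], [-37, 238, 0, 0, -1], [-43, 276, 0, 0, -1], [-48, 308, 0, 0, -1], [-50.6, 328.6, 0, 0, -1]])

```text
clock: 30.47
position: [0.4336, -0.1151, 0.2038]
tool_rot: [-3.14, 0.001, 0.414]
force: [0.8, -0.5, -0.0]
grip_width: 0.0852
```

>>> servo_tool(plan=[[0, 0, 0, 0, -1], [0, 0, 0, 0, -1], [0, 0, -10, 0, -1], [0, 0, -25, 0, -1], [0, 0, -40, 0, -1], [0, 0, -55, 0, -1], [0, 0, -55, 0, -1], [0, 0, -55, 0, -1], [0, 0, -55, 0, -1], [0, 0, -55, 0, -1]])

```text
clock: 31.3
position: [0.4351, -0.1186, 0.15]
tool_rot: [3.141, -0.001, 0.411]
force: [0.8, -0.0, -0.3]
grip_width: 0.0852
```

```bash
python3 look.py wrist w19
```

```text
31.35 [ 0.4351 -0.1185  0.15  ] [ 3.1409 -0.0009  0.4114] 0.0854348138957657 [ 1.1249 -0.1901  0.2802]
[[ 0.4013 -0.8668 -0.296   0.5111]
 [-0.9159 -0.38   -0.1291 -0.0843]
 [-0.0005  0.323  -0.9464  0.2924]
 [ 0.      0.      0.      1.    ]]
rinse [725.714  287.9705]
solv [850.3518 416.9202]
white [782.7116 260.7621]
```

View pics/w19.png

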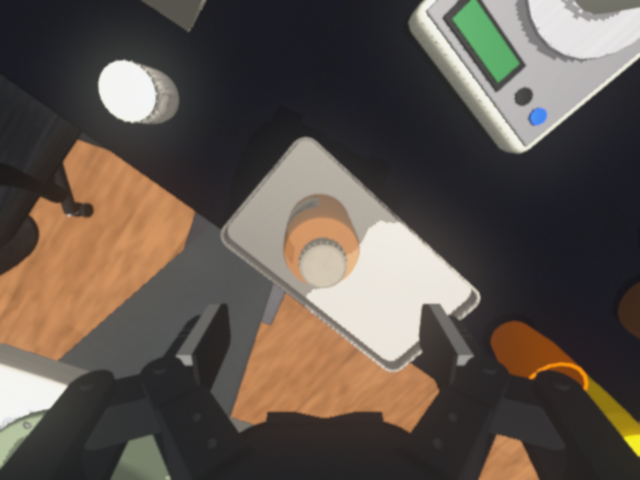

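>>> servo_tool(plan=[[-0.8, 0.6, -15, 0, -1], [-0.8, 0.6, -30, 0, -1], [-0.8, 0.6, -43, 0, -1], [-0.8, 0.6, -50, 0, -1], [-0.8, 0.6, -54, 0, -1], [-0.8, 0.6, -54, 0, -0.6], [-0.8, 0.6, -54, 0, -0.3], [-0.8, 0.6, -54, 0, 0], [-0.8, 0.6, -54, 0, 0.2], [-0.8, 0.6, -54, 0, 0.2]], squeeze=40)

```text
clock: 32.18
position: [0.4342, -0.1176, 0.0957]
tool_rot: [3.141, -0.001, 0.412]
force: [-0.4, 1.0, -1.2]
grip_width: 0.0341
```

>>> servo_tool(plan=[[0, 0, 0, 0, 0.4], [0, 0, 0, 0, 0.6], [0, 0, 0, 0, 1], [0, 0, 0, 0, 1], [0, 0, 0, 0, 1], [0, 0, 0, 0, 1], [0, 0, 0, 0, 1], [0, 0, 0, 0, 1], [0, 0, 0, 0, 1], [0, 0, 0, 0, 1]])

```text
clock: 33.02
position: [0.4345, -0.1176, 0.0958]
tool_rot: [3.141, -0.001, 0.412]
force: [-0.5, 0.5, 8.2]
grip_width: 0.0265
```

```bash
python3 look.py wrist w20; python3 -c "
import cv2,numpy as np
a=cv2.imread('pics/w3.png');b=cv2.imread('pics/w20.png')
cv2.imwrite('pics/w20c.png',np.hstack([cv2.resize(i[180:370,240:410],None,fx=2.3,fy=2.3) for i in(a,b)]))"
```

```text
33.0667 [ 0.4345 -0.1177  0.0958] [ 3.1409 -0.0011  0.4117] 0.027056454026613618 [-0.3135 -0.1991  7.9679]
[[ 0.4017 -0.8667 -0.2957  0.5103]
 [-0.9158 -0.3804 -0.1293 -0.0834]
 [-0.0004  0.3227 -0.9465  0.2383]
 [ 0.      0.      0.      1.    ]]
rinse [858.7627 341.0697]
solv [1029.8425  515.322 ]
white [911.6653 298.461 ]
```

View pics/w20c.png

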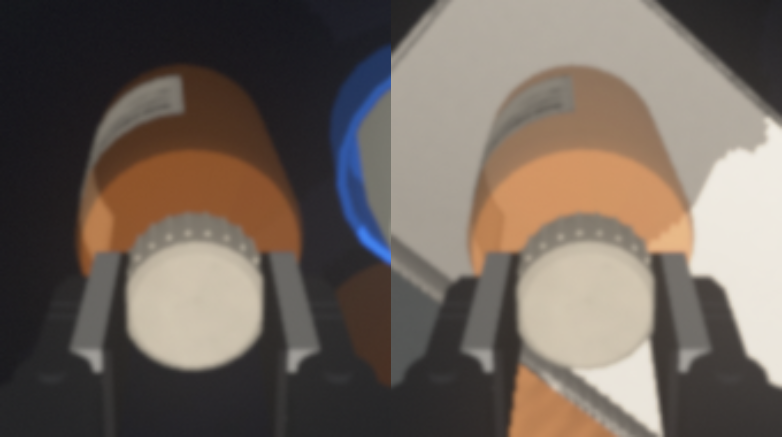

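Identical grip. Carrying it back to (0.5236,-0.3529).

>>> servo_tool(plan=[[0, 0, 5, 0, 1], [0, 0, 15, 0, 1], [0, 0, 30, 0, 1], [0, 0, 50, 0, 1], [0, 0, 70, 0, 1], [0, 0, 84, 0, 1], [0, 0, 89, 0, 1], [3, -8, 89, 0, 1], [8, -24, 89, 0, 1], [15, -43, 89, 0, 1]])

```text
clock: 33.9
position: [0.4487, -0.1609, 0.1835]
tool_rot: [-3.141, 0.001, 0.413]
force: [0.9, -0.0, -2.1]
grip_width: 0.0266
```

>>> servo_tool(plan=[[8, -22, 0, 0, 1], [18, -46, 0, 0, 1], [27, -70, 0, 0, 1], [36, -95, 0, 0, 1], [45, -120, 0, 0, 1], [54, -145, 0, 0, 1], [62, -166, 0, 0, 1], [69, -182, 0, 0, 1], [73, -190, 0, 0, 1], [74.1, -192.3, 0, 0, 1]])

```text
clock: 34.73
position: [0.5226, -0.3543, 0.1827]
tool_rot: [-3.141, 0.001, 0.41]
force: [-0.2, 0.0, -2.3]
grip_width: 0.027
```

>>> servo_tool(plan=[[0, 0, -10, 0, 1], [0, 0, -25, 0, 1], [0, 0, -42, 0, 1], [0, 0, -58, 0, 1], [0, 0, -70, 0, 1], [0, 0, -77, 0, 1], [0, 0, -80, 0, 1], [0, 0, -81, 0, 1], [0, 0, -81, 0, 1], [0, 0, -81, 0, 1]])

```text
clock: 35.57
position: [0.5234, -0.353, 0.104]
tool_rot: [3.141, -0.001, 0.412]
force: [-0.2, -0.2, -2.9]
grip_width: 0.0269
```

```bash
python3 look.py wrist w21
```

```text
35.6167 [ 0.5234 -0.353   0.104 ] [ 3.1407 -0.0007  0.4117] 0.026743580031292975 [ 0.3616 -0.3142 -2.8132]
[[ 0.4018 -0.8666 -0.296   0.5993]
 [-0.9157 -0.3803 -0.1296 -0.3186]
 [-0.0003  0.3231 -0.9464  0.2464]
 [ 0.      0.      0.      1.    ]]
rinse [326.603  307.4987]
solv [476.1373 476.5796]
white [456.3427 270.5957]
```

View pics/w21.png

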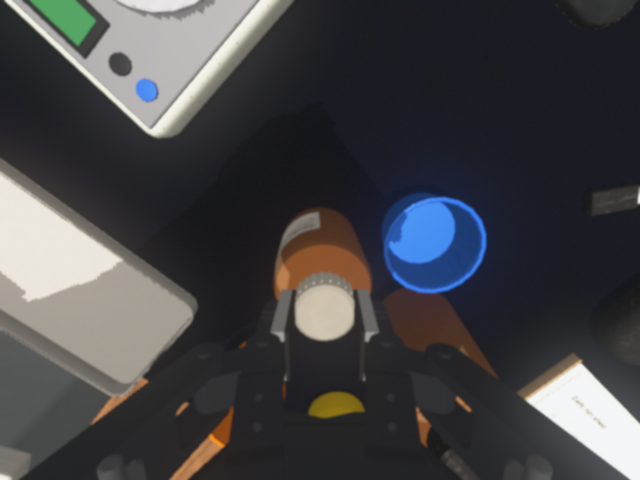

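>>> servo_tool(plan=[[0.2, 0, -4, 0, 1], [0.2, 0, -7, 0, 1], [0.2, 0, -9, 0, 1], [0.2, 0, -10, 0, 1], [0.2, 0, -10.8, 0, 1], [0.2, 0, -10.8, 0, 1], [0.2, 0, -10.8, 0, 0.6], [0.2, 0, -10.8, 0, 0.3], [0.2, 0, -10.8, 0, 0], [0.2, 0, -10.8, 0, -0.4]])

```text
clock: 36.45
position: [0.5233, -0.3529, 0.0925]
tool_rot: [3.142, -0.0, 0.412]
force: [-0.3, 0.7, -0.7]
grip_width: 0.053
```

>>> servo_tool(plan=[[0, 0, 0, 0, -0.7], [0, 0, 0, 0, -1], [0, 0, 6, 0, -1], [0, 0, 18, 0, -1], [0, 0, 38, 0, -1], [0, 0, 63, 0, -1], [0, 0, 88, 0, -1], [0, 0, 105, 0, -1], [0, 0, 107, 0, -1], [0, 0, 107, 0, -1]])

```text
clock: 37.28
position: [0.5237, -0.3532, 0.2015]
tool_rot: [3.139, -0.002, 0.412]
force: [0.2, -0.2, -0.2]
grip_width: 0.0852
```

```bash
python3 look.py wrist w22
```

```text
37.3333 [ 0.5233 -0.3529  0.2002] [ 3.1408 -0.0006  0.4117] 0.08535081411114671 [ 0.1606 -0.4357 -0.1104]
[[ 0.4017 -0.8671 -0.2946  0.5995]
 [-0.9158 -0.38   -0.1304 -0.3187]
 [ 0.0011  0.3221 -0.9467  0.344 ]
 [ 0.      0.      0.      1.    ]]
rinse [325.1716 241.1158]
solv [419.0538 345.8059]
white [412.2667 222.8654]
```

View pics/w22.png

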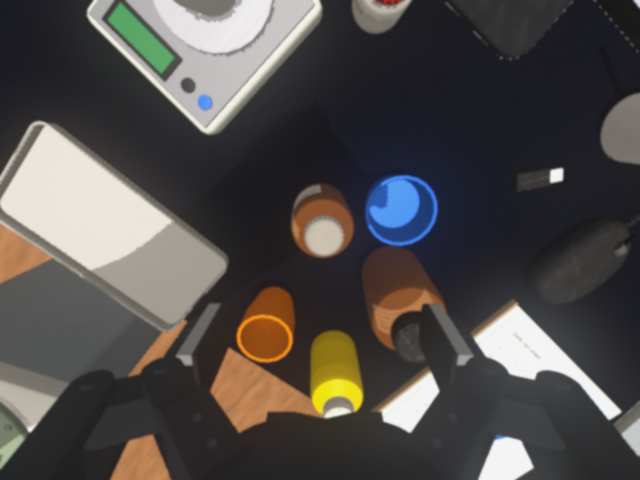

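Everything is where it was in the first wrist picture, within about 1–2 px. I'll move the arm out of the top view and compare with the starting picture.

>>> servo_tool(plan=[[-20, -15, 10, 0, -1], [-45, -38, 25, 0, -1], [-75, -62, 31, 0, -1], [-105, -86, 31, 0, -1], [-135, -110, 31, 0, -1], [-165, -134, 31, 0, -1], [-195, -158, 31, 0, -1], [-225, -182, 31, 0, -1], [-252, -204, 31, 0, -1], [-273, -220, 31, 0, -1]])

```text
clock: 38.17
position: [0.2469, -0.5742, 0.2296]
tool_rot: [-3.14, 0.001, 0.41]
force: [0.0, 0.2, 0.6]
grip_width: 0.0853
```

>>> servo_tool(plan=[[0, 0, 0, 0, -1], [0, 0, 0, 0, -1], [0, 0, 0, 0, -1], [0, 0, 0, 0, -1], [0, 0, 0, 0, -1], [0, 0, 0, 0, -1], [0, 0, 0, 0, -1], [0, 0, 0, 0, -1], [0, 0, 0, 0, -1], [0, 0, 0, 0, -1]])

```text
clock: 39.0
position: [0.2503, -0.5728, 0.2305]
tool_rot: [-3.142, 0.0, 0.412]
force: [-0.5, 0.4, 0.3]
grip_width: 0.0852
```

```bash
python3 look.py top t9|head -1; python3 look.py scene s9|head -1
python3 - <<'E'
import cv2,numpy as np
a=cv2.imread('pics/top0.png');b=cv2.imread('pics/t9.png')
cv2.imwrite('pics/cmp.png',np.hstack([cv2.resize(i[140:350,280:490],(400,400),interpolation=cv2.INTER_CUBIC) for i in(a,b)]))
s=cv2.imread('pics/s9.png');cv2.imwrite('pics/s9c.png',cv2.resize(s[150:340,250:480],None,fx=3,fy=3))
for n,(x0,x1,y0,y1) in dict(solvcap=(440,485,250,295),rinse=(385,428,234,272),jar=(375,410,148,182),pot=(195,227,258,290)).items():
    print(n,cv2.phaseCorrelate(cv2.cvtColor(a[y0:y1,x0:x1],6).astype(float),cv2.cvtColor(b[y0:y1,x0:x1],6).astype(float)))
E
```

```text
39.05 [ 0.2502 -0.5729  0.2305] [-3.1416  0.      0.4118] 0.08539968128897159 [-0.03    0.1836  0.2405]
39.1 [ 0.2503 -0.5729  0.2305] [ 3.1415 -0.      0.4117] 0.08573672017946077 [-0.0682 -0.1736  0.7301]
solvcap ((0.22776799540224957, 0.4861563407036904), 1.0662206315071907)
rinse ((0.8443714432513438, -0.30774092594173297), 1.0127302296905063)
jar ((-0.1868882516565371, 0.06193346889448392), 1.0509806858773147)
pot ((0.07230050737561022, 0.03278098720892686), 0.9003724464596715)
```

View pics/cmp.png

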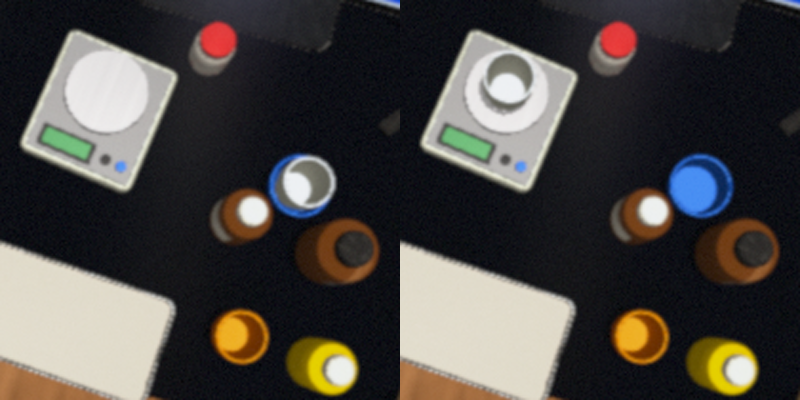

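View pics/s9c.png

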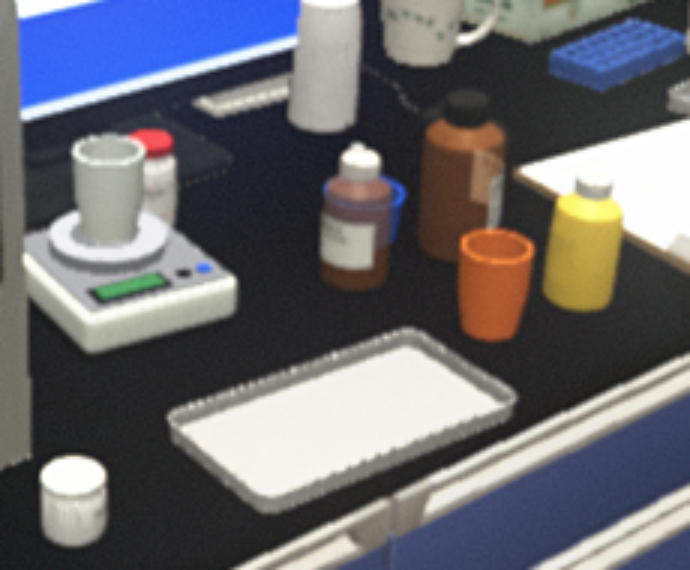

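Run:
```python
from h import *
import cv2
print(p2w("top",(280+109/1.905,140+77/1.905),.124))
a=cv2.imread('pics/top0.png');b=cv2.imread('pics/t9.png')
for im in(a,b):
    h=cv2.cvtColor(im,cv2.COLOR_BGR2HSV);m=((h[...,1]<70)&(h[...,2]>130)).astype(np.uint8)[238:264,400:426]
    M=cv2.moments(m,True);u=(400+M['m10']/M['m00'],238+M['m01']/M['m00']);print(u,p2w("top",u,.105))
print(bot.job_done())
```

```text
[ 0.65483022 -0.20490343  0.124     ]
(412.3980582524272, 250.46601941747574) [ 0.52386719 -0.35173071  0.105     ]
(412.5320197044335, 250.28571428571428) [ 0.52421911 -0.35199416  0.105     ]
the job is handed in; nothing more can be done
None
```

The job is done and handed in at about 39 s of the 112 s allowed. I moved both brown bottles into the tray by their caps, rinse first and then solvent. I then lifted the white cup out of the blue one and stood it on the pan, and put both bottles back, solvent first.

**Last checks (top and scene cameras):**
- **Bottles:** both stand upright. Rinse is within about 0.5 mm of where it started. Solvent is within about 0.5 px of its start, roughly 1 mm.
- **White cup:** upright and about 1–2 mm from the middle of the pan.
- **Blue cup:** standing in place, judged from the pictures.
- **Jar and pot:** less than 0.2 px of shift.
- **Arm:** back at the start pose, touching nothing.

**Where readings disagreed:**
- **Cameras:** the top and wrist cameras differed by 1–2 mm, which is within their calibration. For the jaw direction I relied on how each cap or the cup rim sat between the fingers.
- **Rinse check:** a picture match on the rinse bottle showed a shift of 0.8 px. Its window overlapped the blue cup, whose look had changed, so I used the position measured from the cap instead.

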